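# Gauge two spacer sleeves on a stepped go/no-go pin and sort them

## Task

Check both spacer sleeves, one after the other, on the stepped gauge pin of the bench stand: slide each sleeve along the pin, without forcing it, as far as it will go. A sleeve that is stopped by the step of the pin is good and goes into the wooden tray; one that rides over the step right up to the collar is worn and goes into the mixing bowl. Put the first sleeve away before you try the other, and leave everything else on the bench where it is.

Things in the scene. Friction and masses are not known exactly. Their poses are not given: they have to be found in the camera images.
- sleeve_1: Spacer sleeve, plain aluminium tube 70 mm long, 46 mm outside diameter with two flats 42 mm apart along its whole length, 0.2 kg, lying on one flat with its round sides free to grip. Origin: middle of the bore axis, half way along; x axis: along the bore (both ends alike); z axis: square to the flats. Its bore is either 28 mm (good) or 35 mm (worn): the gauge tells which.
- sleeve_2: The other spacer sleeve, alike on the outside (70 mm long, 46 mm across, flats 42 mm apart, 0.2 kg, same origin and axes). Its bore is either 28 mm (good) or 35 mm (worn): the gauge tells which.
- gauge: Bench stand of the gauge, bolted down: base plate 88 mm (x) by 112 mm (y), 12 mm high; grey upright block 56 mm wide, 113 mm high; a level steel gauge pin sticks out of the block towards the robot, free on all sides. Origin: on the bench below the pin's axis, 6 mm behind the collar's front face (front: towards the pin's tip); x axis: level along the pin, from its tip to the block; z up.
- gauge_collar (a point): Point on the pin's axis in the plane of the front face of the collar (44 mm in diameter, against the block), 85 mm above the bench; axes as body gauge. In front of it the pin's thick land, 31 mm in diameter and 30 mm long. A worn sleeve slides on until its leading end meets this face.
- gauge_step (a point): Point on the pin's axis at the step, 30 mm in front of the collar's face, where the thick land (2 mm chamfer, 27 to 31 mm) meets the thin land, 23 mm in diameter and 32 mm long; axes as body gauge. A good sleeve stops with its leading end here.
- gauge_tip (a point): Centre of the pin's free tip, 14 mm in diameter, 76 mm in front of the collar's face; from here the pin tapers out over 14 mm to the thin land; axes as body gauge.
- tray: Wooden tray for the good sleeve, open on top, 160 mm (its x) by 210 mm (its y), 28 mm high, walls 8 mm thick, floor 8 mm thick, loose, 0.9 kg. Origin: centre of its underside.
- mixing_bowl: Large peach-coloured plastic mixing bowl for the worn sleeve, round, 248 mm across the rim, 100 mm high, flat inner floor about 170 mm across at 5 mm height, loose, 0.4 kg. Origin: centre of its underside. Tray and bowl stand to the left and right of the work, either way round.
- calliper: Bystander: vernier calliper lying near the front edge, 66 x 190 x 14 mm. Origin: centre of its underside.
- masking_tape: Bystander: roll of masking tape lying flat in front of the gauge, 104 mm across, 25 mm high. Origin: centre of its underside.
- marker: Bystander: marker pen lying behind the sleeves, 138 mm long, 17 mm thick. Origin: centre of its underside.
- hammer: Bystander: hammer lying at the right end of the bench, 303 mm long. Origin: centre of its underside.
- cup_small: Bystander: small white pot behind the gauge, 91 mm across, 45 mm high. Origin: centre of its underside.

How it is judged:
On the way, in this order (a step that is already met when the one before it is completed fails the run):
1. one sleeve has been slid along the gauge pin as far as it goes: the good one up to the step, or the worn one up to the collar (within 5 mm) (((x of sleeve_1 in the frame of gauge_collar between -0.07 and -0.06 m and y of sleeve_1 in the frame of gauge_collar between -0.005 and 0.005 m and z of sleeve_1 in the frame of gauge_collar between -0.005 and 0.005 m and angle between the x axis of sleeve_1 and the x axis of gauge, either way round below 0.12 rad) or (x of sleeve_2 in the frame of gauge_collar between -0.04 and -0.03 m and y of sleeve_2 in the frame of gauge_collar between -0.005 and 0.005 m and z of sleeve_2 in the frame of gauge_collar between -0.005 and 0.005 m and angle between the x axis of sleeve_2 and the x axis of gauge, either way round below 0.12 rad))), for 0.1 s.
2. that sleeve has been put away: the good one into the tray or the worn one into the bowl (((x of sleeve_1 in the frame of tray between -0.06 and 0.06 m and y of sleeve_1 in the frame of tray between -0.085 and 0.085 m and z of sleeve_1 in the frame of tray between 0.015 and 0.05 m) or (horizontal distance between sleeve_2 and mixing_bowl below 0.08 m and z of sleeve_2 in the frame of mixing_bowl between 0.015 and 0.06 m))), for 0.2 s.
3. with the first put away, the other sleeve has been slid along the gauge pin as far as it goes (within 5 mm) ((((x of sleeve_1 in the frame of tray between -0.06 and 0.06 m and y of sleeve_1 in the frame of tray between -0.085 and 0.085 m and z of sleeve_1 in the frame of tray between 0.015 and 0.05 m) and (x of sleeve_2 in the frame of gauge_collar between -0.04 and -0.03 m and y of sleeve_2 in the frame of gauge_collar between -0.005 and 0.005 m and z of sleeve_2 in the frame of gauge_collar between -0.005 and 0.005 m and angle between the x axis of sleeve_2 and the x axis of gauge, either way round below 0.12 rad)) or ((horizontal distance between sleeve_2 and mixing_bowl below 0.08 m and z of sleeve_2 in the frame of mixing_bowl between 0.015 and 0.06 m) and (x of sleeve_1 in the frame of gauge_collar between -0.07 and -0.06 m and y of sleeve_1 in the frame of gauge_collar between -0.005 and 0.005 m and z of sleeve_1 in the frame of gauge_collar between -0.005 and 0.005 m and angle between the x axis of sleeve_1 and the x axis of gauge, either way round below 0.12 rad)))), for 0.1 s.
At the end, for the whole second after the job is handed in: The sleeve with the 28 mm bore (it stops at the step) lies on the floor of the tray, the one with the 35 mm bore (it reaches the collar) on the floor of the upright bowl, each with its centre well inside the walls, both at rest (x of sleeve_1 in the frame of tray between -0.06 and 0.06 m and y of sleeve_1 in the frame of tray between -0.085 and 0.085 m and z of sleeve_1 in the frame of tray between 0.015 and 0.05 m and horizontal distance between sleeve_2 and mixing_bowl below 0.08 m and z of sleeve_2 in the frame of mixing_bowl between 0.015 and 0.06 m and linear speed of each of sleeve_1, sleeve_2 below 0.04 m/s and angle between each of mixing_bowl, tray's own z axis and vertical below 0.1 rad); the robot touches nothing.
It fails at once if a sleeve is forced against the gauge (more than 60 N) (contact force between any of sleeve_1, sleeve_2 and gauge above 60 N).
It fails at once if a bystander (calliper, masking tape, marker, hammer or small pot) is moved more than 40 mm (distance of any of calliper, masking_tape, marker, hammer, cup_small from where it was at the start of the episode above 0.04 m).
It also fails if it takes over 72 s, if anything falls off the work surface, if the arm or the gripper's body presses on something with over 40 N, if the wrist force passes 120 N, or if a joint passes its speed limit or range.

## Robot

A 7-joint arm with a two-finger parallel gripper is mounted at the origin on a cart in front of the work surface, level with it; the furniture and walls round the work are solid. World frame = base frame: x ahead of the robot, y to its left, z up, the work surface at z = 0. Lengths are in m, angles in rad, forces in N, time in s.
With the tool pointing down it reaches from about 0.35 to 0.9 m from the base axis. Payload 8.1 kg.
Tool frame: the origin (TCP) lies where the fingers leave the gripper's body, on its centre line; the fingertips stand 66 mm ahead of it and the grasp point (between the pads) lies 47 mm ahead of it; z points along the fingers, y is the line along which they close (so a half turn about z gives the same grasp; the last joint's range is limited). The gripper opens to 92 mm and grips with 3 to 60 N. Pads are 19 mm wide; open, the fingers measure 130 mm over their backs; the gripper's body (75 mm by 190 mm) begins 47 mm behind the grasp point.
Start: joints at [-1.328, 0.434, 0.025, 1.573, -0.012, 1.134, -0.075], TCP at [0.212, 0.588, 0.292] pointing down, gripper open.
Joint ranges: [-2.62, 2.62], [-0.44, 2.09], [-1.27, 1.32], [0.08, 2.57], [-1.32, 4.46], [0.12, 2], [-2.74, 2.74]. Speed limits (rad/s): [2.22, 2.22, 3.01, 3.01, 3.14, 3.14, 3.14].

## Interface

Orientations are given as a rotation vector (axis times angle).
In Python, from cell import arm gives the robot as it stands.
- The arm moves only by the tool send_rows, never from a script. Its argument "motion" is text: rows parted by semicolons, each of 7 numbers parted by spaces: the closure, from 0 (fully open) to 1 (shut), then the shift along the world's x, y, z in m, then the turn, a rotation vector about the world's x, y, z in degrees. A call has 1 to 5 rows; each row shifts and turns the commanded pose from where the row before left it; what a row does not reach is not made up. A row lasts 1/8 s, in which the tool goes at most 62.5 mm and 10.7 degrees, less where a joint would pass 70% of its speed; a pose out of reach is approached as far as the arm can. A call is refused whole if a number of a shift passes 0.0625 or a number of a turn 10.7, either way. A call with a gripper value outside its range is refused whole. The fingers move at their own pace and stop on an object; "force" is the grip in N (left out, the last holds). Time passes only in rows, so rows that do not move let the fingers close. It gives the time, the measured TCP pose, the force, the opening and the grip force at its end, in the units of the state.
- arm.observe(): the state, without advancing time (a new reading comes with each control period).
- arm.get_image(name): name is "scene" or "top"; returns (picture, depth): 420x560x3 uint8, blue, green, red; 420x560 float32, m along the optical axis (not along the pixel's ray), 0 where there is no reading.
- arm.camera_model(name): a dict with "fx", "fy", "cx", "cy" (pixels), "D" ([k1, k2, p1, p2, k3] as OpenCV has them; the pictures are not rectified), "view" (4x4, takes a point from world to camera coordinates). Camera axes: x right, y down, z forward; pixel columns grow to the right and rows downward; lengths in m; the calibration is good to about 2 mm. A picture is of the moment at which its call begins. camera_model takes no time and is no camera call.
- arm.sign_off(): hands the job in; it is judged then, once.
The state is a dict: "clock": time; "joints": joint angles; "dq": joint speeds; "joint_efforts": joint torques, N m; "position": TCP position; "ee_rot": TCP orientation; "force": force on the tool from outside, world axes, zero at the start; "ft_torque": the same for the moment, N m; "width": opening from 0.0 (shut) to 1.0 (fully open); "gripper_force": force on a finger pad.
Only numpy, scipy, OpenCV 4.12 (cv2) and the standard library are available. Lean on these libraries where they do the work, as an engineer would, in place of code of your own. Each camera call takes 0.05 s, during which the arm holds its last target. There are 200 camera calls.

## Working session

There is one attempt and no reset: what is moved stays moved. The work goes in short steps, Python scripts to look and compute and a tool call to move; the robot and the scene stay as the last step left them, time stands still between calls to the robot, and variables do not carry over. Pictures are saved under pics/ and viewed, at most 10 in all, crops included, and the job is handed in when it is done.

Besides the shell and the picture viewer there is one more tool, called after "Request:" as a command line: name --argument value ..., lists and objects as JSON in quotes. send_rows: Moves the arm, as the interface text tells. Its arguments: {"type":"object","properties":{"motion":{"type":"string"},"force":{"type":"number"}},"required":["motion"]}

```bash
mkdir -p pics; ls
python3 - <<'E'
from cell import arm
import cv2,numpy as np
for n in("scene","top"):
    im,d=arm.get_image(n); cv2.imwrite(f"pics/{n}0.png",im); np.savez(f"{n}0.npz",im=im,d=d)
    m=arm.camera_model(n); print(n,{k:np.round(v,4).tolist() for k,v in m.items()})
s=arm.observe(); print({k:np.round(v,4).tolist() for k,v in s.items()})
E
```

```text
pics
scene {'fx': 536.4304, 'fy': 536.4304, 'cx': 270.4631, 'cy': 213.3008, 'D': [-0.1484, 0.0, 0.0, 0.0, 0.0], 'view': [[0.4319, -0.9019, -0.0054, -0.3434], [-0.634, -0.2993, -0.713, 0.3599], [0.6415, 0.3114, -0.7011, 1.594], [0.0, 0.0, 0.0, 1.0]]}
top {'fx': 407.3743, 'fy': 407.3743, 'cx': 270.3722, 'cy': 207.8236, 'D': [-0.0443, 0.0, 0.0, 0.0, 0.0], 'view': [[-0.0216, -0.9994, -0.0288, -0.0847], [-0.9833, 0.0265, -0.1801, 0.558], [0.1808, 0.0244, -0.9832, 1.2292], [0.0, 0.0, 0.0, 1.0]]}
{'clock': 0.1, 'joints': [-1.3276, 0.4352, 0.025, 1.574, -0.0116, 1.134, -0.0751], 'dq': [0.0004, -0.0027, -0.0003, -0.0011, 0.0002, 0.0024, -0.0014], 'joint_efforts': [0.0019, -66.9129, 0.9872, -31.5144, -0.0606, 0.0374, 0.0], 'position': [0.2118, 0.5877, 0.2915], 'ee_rot': [-0.5406, -3.0946, 0.0022], 'force': [0.0256, -0.1585, 1.0218], 'ft_torque': [-0.0039, 0.0018, -0.0241], 'gripper_force': 0.0, 'width': 0.9953}
```

View pics/scene0.png

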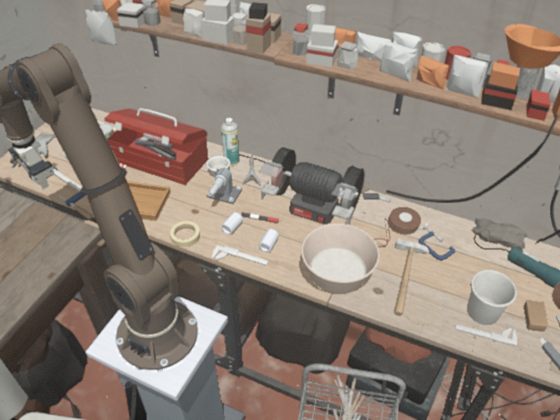

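View pics/top0.png

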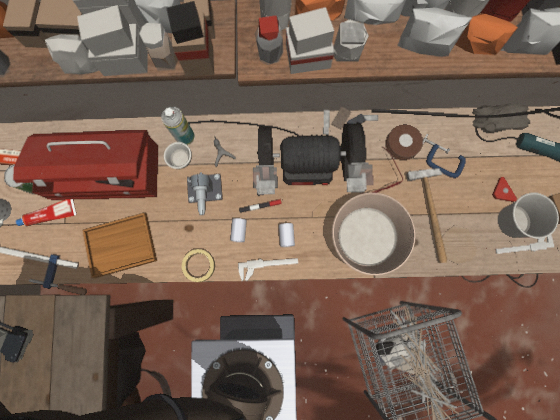

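The scene view shows both sleeves at (232,223) and (269,240) and the gauge at (222,185). The top view shows the sleeves at (239,230) and (286,234), the gauge at (203,190) with its pin towards the robot, the tray at (120,244) and the bowl at (373,233). The tape is at (198,265).

```bash
cat > h.py <<'E'
import cv2,numpy as np
from cell import arm
def cam(n):
    m=arm.camera_model(n); K=np.array([[m["fx"],0,m["cx"]],[0,m["fy"],m["cy"]],[0,0,1]]); return K,np.array(m["D"],float),np.array(m["view"])
def rays(n,uv):
    K,D,V=cam(n); p=cv2.undistortPoints(np.asarray(uv,float).reshape(-1,1,2),K,D)[:,0]
    r=np.c_[p,np.ones(len(p))]; return -V[:3,:3].T@V[:3,3], r@V[:3,:3], r
def plane(n,uv,z):
    c,d,_=rays(n,uv); return c+d*((z-c[2])/d[:,2])[:,None]
def cloud(n,dep):
    v,u=np.mgrid[:420,:560]; c,d,_=rays(n,np.c_[u.ravel(),v.ravel()])
    return (c+d*dep.ravel()[:,None]).reshape(420,560,3)
def snap(n):
    return arm.get_image(n)
E
python3 - <<'E'
from h import *
T=np.load("top0.npz");S=np.load("scene0.npz")
P=cloud("top",T["d"]);Q=cloud("scene",S["d"])
valid=T["d"]>0
def stats(name,m,P):
    p=P[m]; c,sz,a=cv2.minAreaRect((p[:,:2]*1000).astype(np.float32))
    print(name,len(p),"mean",p.mean(0).round(4),"rect",np.round(c,1),np.round(sz,1),round(a,1),"z5/50/95",np.percentile(p[:,2],[5,50,95]).round(4))
def box(u0,u1,v0,v1):
    m=np.zeros((420,560),bool);m[v0:v1,u0:u1]=1;return m
bench=P[250:255,300:320][...,2];print("bench z",np.median(bench))
stats("sl a",box(225,255,212,250)&(P[...,2]>.02)&valid,P)
stats("sl b",box(272,303,215,255)&(P[...,2]>.02)&valid,P)
stats("block top",box(180,230,165,220)&(P[...,2]>.10)&valid,P)
stats("pin",box(180,230,185,222)&(P[...,2]>.07)&(P[...,2]<.105)&valid,P)
stats("base",box(175,232,165,225)&(P[...,2]>.006)&(P[...,2]<.02)&valid,P)
stats("tray",box(70,170,200,285)&(P[...,2]>.018)&(P[...,2]<.035)&valid,P)
stats("bowl rim",box(320,425,180,285)&(P[...,2]>.09)&(P[...,2]<.11)&valid,P)
sv=cv2.cvtColor(S["im"],cv2.COLOR_BGR2HSV)
b=lambda im,u0,u1,v0,v1,w,h:cv2.resize(im[v0:v1,u0:u1],(w,h),interpolation=cv2.INTER_CUBIC)
out=np.hstack([b(T["im"],165,315,160,280,400,320),b(S["im"],195,295,160,240+20,400,320)[:, :]])
cv2.imwrite("pics/crop1.png",out)
E
```

```text
bench z -0.0008477259643848711
sl a 324 mean [0.4926 0.005  0.0382] rect [493.    6.5] [45.5 70.1] 83.8 z5/50/95 [0.0262 0.0396 0.0447]
sl b 327 mean [ 0.4733 -0.146   0.0384] rect [ 473.4 -146.3] [70.5 45.6] 1.9 z5/50/95 [0.0275 0.0395 0.0452]
block top 252 mean [0.6301 0.1188 0.1077] rect [619.4 121.3] [75.7 51.7] 1.5 z5/50/95 [0.1008 0.1078 0.1152]
pin 271 mean [0.5857 0.1134 0.0947] rect [580.2 114.5] [91.3 54.2] 3.8 z5/50/95 [0.0827 0.0955 0.1027]
base 456 mean [0.6324 0.1092 0.0122] rect [625.3 142.5] [179.6 193.1] 80.3 z5/50/95 [0.0075 0.0119 0.0179]
tray 659 mean [0.4534 0.3952 0.0263] rect [453.8 394. ] [161.4 210.5] 14.3 z5/50/95 [0.0201 0.0267 0.031 ]
bowl rim 782 mean [ 0.467  -0.4129  0.0977] rect [ 465.4 -398.7] [257.9 246.3] 66.4 z5/50/95 [0.0915 0.0982 0.1028]
```

View pics/crop1.png

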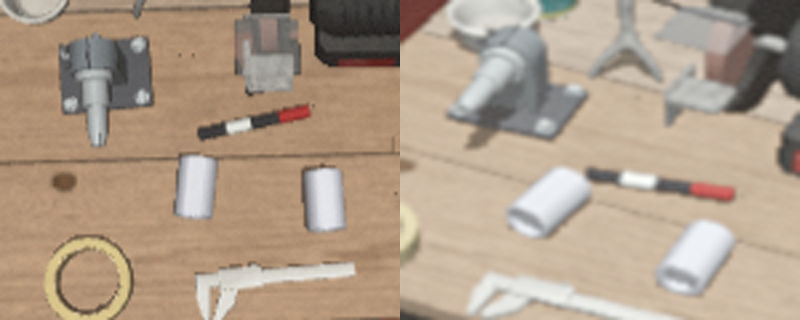

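The crop shows the pin tip near top pixel (202,214) and the collar around (200,184). The sleeves lie nearly along x, which matches the depth rectangles of 70 x 46 mm. Next I'll measure the pin's axis.

Run:
```python
from h import *
T=np.load("top0.npz");S=np.load("scene0.npz")
for n,D in(("top",T),("scene",S)):
    P=cloud(n,D["d"]); m=(P[...,0]>.5)&(P[...,0]<.605)&(abs(P[...,1]-.115)<.05)&(P[...,2]>.06)&(P[...,2]<.12)
    p=P[m]; print(n,len(p),"min x",np.sort(p[:,0])[:4].round(4))
    for x in np.arange(.53,.61,.008):
        q=p[(p[:,0]>=x)&(p[:,0]<x+.008)]
        if len(q)>4: print(round(x+.004,3),len(q),"y",q[:,1].min().round(4),q[:,1].max().round(4),"zmax",np.percentile(q[:,2],90).round(4))
    if n=="top":
        for v in range(186,218):
            u=np.where(m[v])[0]
            if len(u)>1:
                e=plane(n,[[u.min()-.5,v],[u.max()+.5,v]],.085); print(v,u.min(),u.max(),"mid",e.mean(0)[:2].round(4),"w",(e[0]-e[1])[1].round(4))
    b=P[(abs(P[...,0]-.625)<.06)&(abs(P[...,1]-.115)<.065)&(P[...,2]>.0085)&(P[...,2]<.016)]
    c,sz,a=cv2.minAreaRect((b[:,:2]*1000).astype(np.float32)); print("base",c,sz,a)
```

```text
top 191 min x [0.5344 0.5352 0.5363 0.5367]
0.534 9 y 0.1061 0.1184 zmax 0.0953
0.542 15 y 0.1031 0.1224 zmax 0.096
0.55 21 y 0.1019 0.1218 zmax 0.0969
0.558 18 y 0.1031 0.1224 zmax 0.097
0.566 18 y 0.1031 0.1257 zmax 0.0968
0.574 22 y 0.1039 0.126 zmax 0.0977
0.582 26 y 0.1013 0.1285 zmax 0.1019
0.59 25 y 0.1008 0.1274 zmax 0.1015
0.598 26 y 0.1008 0.1283 zmax 0.102
0.606 11 y 0.1015 0.1326 zmax 0.1
191 198 204 mid [0.6079 0.1144] w 0.0218
192 195 205 mid [0.6049 0.1175] w 0.0343
193 196 205 mid [0.6016 0.1159] w 0.0311
194 196 205 mid [0.5985 0.1158] w 0.0311
195 196 205 mid [0.5953 0.1158] w 0.0311
196 196 205 mid [0.5922 0.1158] w 0.0311
197 196 205 mid [0.589  0.1157] w 0.0311
198 196 205 mid [0.5858 0.1157] w 0.0311
199 196 205 mid [0.5827 0.1157] w 0.0311
200 197 204 mid [0.5796 0.1157] w 0.0248
201 197 204 mid [0.5764 0.1156] w 0.0248
202 197 204 mid [0.5733 0.1156] w 0.0248
203 197 204 mid [0.5701 0.1156] w 0.0248
204 198 204 mid [0.567 0.114] w 0.0217
205 198 204 mid [0.5638 0.114 ] w 0.0217
206 198 204 mid [0.5607 0.1139] w 0.0217
207 198 204 mid [0.5576 0.1139] w 0.0217
2
[... 196 characters left out ...]
 0.0185
213 199 204 mid [0.5388 0.1122] w 0.0185
214 200 203 mid [0.5357 0.1121] w 0.0123
base (636.7205810546875, 118.96974182128906) (89.65077209472656, 112.70845794677734) 4.6930251121521
scene 138 min x [0.5276 0.5282 0.5284 0.5299]
0.534 18 y 0.0972 0.12 zmax 0.0951
0.542 6 y 0.0996 0.1157 zmax 0.0957
0.55 14 y 0.1005 0.1224 zmax 0.0945
0.558 10 y 0.1002 0.1175 zmax 0.0947
0.566 15 y 0.101 0.1176 zmax 0.0973
0.574 12 y 0.0976 0.1249 zmax 0.0972
0.582 21 y 0.0977 0.1309 zmax 0.0995
0.59 13 y 0.0988 0.1231 zmax 0.1008
0.598 17 y 0.1009 0.131 zmax 0.1012
0.606 8 y 0.0994 0.1288 zmax 0.1031
base (627.0555419921875, 116.83438110351562) (89.14259338378906, 113.5089340209961) 6.318338394165039
```

Request:
send_rows --motion "0 0.028 -0.058 -0.009 0 0 1.36;0 0.028 -0.058 -0.009 0 0 1.36;0 0.028 -0.058 -0.009 0 0 1.36;0 0.028 -0.058 -0.009 0 0 1.36;0 0.028 -0.058 -0.009 0 0 1.36" --force 25

```text
clock: 0.72
position: [0.347, 0.3073, 0.2487]
ee_rot: [0.355, 3.121, 0.0]
force: [0.4, 0.3, 0.0]
width: 1.002
gripper_force: 0.0
```

Request:
send_rows --motion "0 0.028 -0.058 -0.009 0 0 1.36;0 0.028 -0.058 -0.009 0 0 1.36;0 0.028 -0.058 -0.009 0 0 1.36;0 0.028 -0.058 -0.009 0 0 1.36;0 0.028 -0.058 -0.009 0 0 1.36"

```text
clock: 1.35
position: [0.4815, 0.0288, 0.2055]
ee_rot: [0.168, 3.137, 0.0]
force: [0.1, 0.4, -0.1]
width: 1.004
gripper_force: 0.0
```

Request:
send_rows --motion "0 0 0 0 0 0 0;0 0 0 0 0 0 0"

```text
clock: 1.6
position: [0.4806, 0.0308, 0.2054]
ee_rot: [-0.172, -3.136, -0.0]
force: [-0.6, 0.8, 0.2]
width: 1.005
gripper_force: 0.0
```

Request:
send_rows --motion "0 0.0062 -0.0122 -0.025 0 0 0;0 0.0062 -0.0122 -0.025 0 0 0;0 0 0 0 0 0 0"

```text
clock: 1.98
position: [0.4922, 0.0072, 0.1546]
ee_rot: [-0.168, -3.134, 0.001]
force: [-0.6, 0.6, 0.3]
width: 0.996
gripper_force: 0.0
```

Request:
send_rows --motion "0 0 0 -0.03 0 0 0;0 0 0 -0.03 0 0 0;0 0 0 0 0 0 0"

```text
clock: 2.35
position: [0.4922, 0.0078, 0.0953]
ee_rot: [-0.167, -3.134, -0.0]
force: [-0.4, 0.2, 0.5]
width: 0.996
gripper_force: 0.0
```

Request:
send_rows --motion "0 0 -0.001 -0.0243 0 0 0;0 0 0 0 0 0 0;1 0 0 0 0 0 0;1 0 0 0 0 0 0;1 0 0 0 0 0 0"

```text
clock: 2.98
position: [0.4937, 0.0053, 0.0721]
ee_rot: [0.17, 3.136, 0.0]
force: [0.3, -1.0, -0.1]
width: 0.723
gripper_force: 0.0
```

Request:
send_rows --motion "1 0 0 0 0 0 0;1 0 0 0 0 0 0;1 0 0 0 0 0 0"

```text
clock: 3.35
position: [0.4935, 0.0055, 0.0716]
ee_rot: [0.17, 3.137, 0.001]
force: [-0.0, 0.8, 3.0]
width: 0.486
gripper_force: 25.0
```

Request:
send_rows --motion "1 0 0 0.032 0 0 0;1 0 0 0.032 0 0 0;1 -0.004 0.034 0 0 0 3.4;1 -0.004 0.034 0 0 0 3.4;1 -0.004 0.034 0 0 0 3.4"

```text
clock: 3.98
position: [0.4809, 0.1079, 0.1353]
ee_rot: [0.111, -3.139, 0.0]
force: [0.5, -0.1, -2.5]
width: 0.494
gripper_force: 25.0
```

Request:
send_rows --motion "1 0 0 0 0 0 0;1 0 0 0 0 0 0;1 0 0 0 0 0 0"

```text
clock: 4.35
position: [0.4814, 0.1059, 0.1353]
ee_rot: [0.106, -3.139, 0.001]
force: [-0.0, -0.2, -1.6]
width: 0.486
gripper_force: 25.0
```

Run:
```python
from h import *
S,d=snap("scene"); T,dt=snap("top"); np.savez("a1.npz",S=S,d=d,T=T,dt=dt)
a=cv2.resize(S[150:250,170:270],(400,400),interpolation=cv2.INTER_CUBIC);b=cv2.resize(T[160:260,150:250],(400,400),interpolation=cv2.INTER_CUBIC)
cv2.imwrite("pics/a1.png",np.hstack([a,b]))
s=arm.observe(); print(s["clock"],s["position"],s["ee_rot"],s["force"],s["ft_torque"])
P=cloud("scene",d); 
v,u=np.mgrid[:420,:560]; hsv=cv2.cvtColor(S,cv2.COLOR_BGR2HSV)
m=(P[...,0]>.42)&(P[...,0]<.535)&(abs(P[...,1]-.108)<.05)&(P[...,2]>.05)&(P[...,2]<.125)&(hsv[...,1]<50)
p=P[m];print(len(p));
for k in range(3):print(np.percentile(p[:,k],[1,5,25,50,75,95,99]).round(4))
```

```text
4.45 [0.48146691 0.10616823 0.13539604] [ 1.06280145e-01 -3.13966168e+00  5.73969452e-04] [-1.09923897 -0.43789353 -2.57289701] [-0.00445186 -0.00378668  0.07705038]
300
[0.4386 0.4407 0.4499 0.4634 0.4705 0.4821 0.4921]
[0.0626 0.0658 0.0831 0.1039 0.1177 0.1356 0.141 ]
[0.0608 0.0642 0.0796 0.0963 0.1032 0.1099 0.121 ]
```

View pics/a1.png

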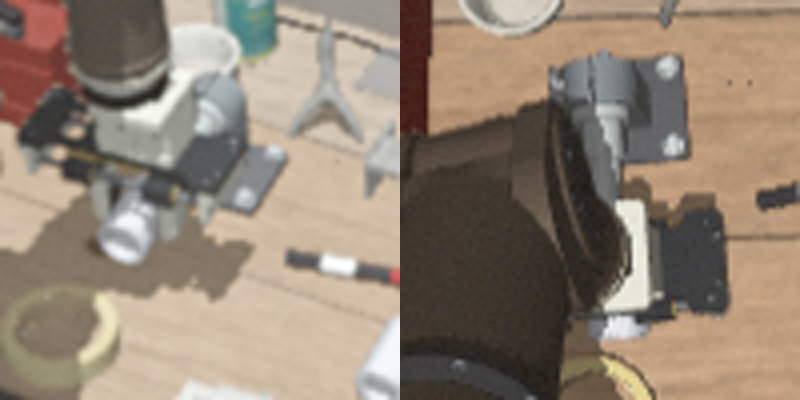

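The scene crop shows the sleeve held level, its near bore at (125,240), pointing at the pin. The top crop shows it at about (620,325), in line with the pin. I shift y by 2.5 mm and feed in.

Request:
send_rows --motion "1 0 0.0025 0 0 0 0;1 0.01 0.0007 0 0 0 0;1 0.01 0.0007 0 0 0 0;1 0.01 0.0007 0 0 0 0;1 0 0 0 0 0 0"

```text
clock: 5.08
position: [0.5125, 0.1118, 0.1354]
ee_rot: [-0.109, 3.139, 0.0]
force: [-0.4, -0.7, -2.3]
width: 0.488
gripper_force: 25.0
```

Request:
send_rows --motion "1 0.006 0.0004 0 0 0 0;1 0.006 0.0004 0 0 0 0;1 0 0 0 0 0 0"

```text
clock: 5.45
position: [0.5239, 0.1126, 0.1355]
ee_rot: [-0.109, 3.139, 0.0]
force: [0.5, 0.3, -2.5]
width: 0.491
gripper_force: 25.0
```

Request:
send_rows --motion "1 0.006 0 0 0 0 0;1 0.006 0.0003 0 0 0 0;1 0.003 0.0002 0 0 0 0;1 0 0 0 0 0 0"

```text
clock: 5.95
position: [0.5386, 0.1131, 0.1354]
ee_rot: [-0.109, 3.14, -0.0]
force: [0.0, 0.5, -3.1]
width: 0.49
gripper_force: 25.0
```

Request:
send_rows --motion "1 0.003 0.0002 0 0 0 0;1 0 0 0 0 0 0"

```text
clock: 6.2
position: [0.5416, 0.1133, 0.1355]
ee_rot: [-0.109, 3.14, 0.0]
force: [-0.3, -0.0, -2.5]
width: 0.488
gripper_force: 25.0
```

Request:
send_rows --motion "1 0.002 0.0002 0 0 0 0;1 0 0 0 0 0 0"

```text
clock: 6.45
position: [0.5435, 0.1135, 0.1354]
ee_rot: [-0.109, 3.14, 0.0]
force: [-0.1, -0.3, -2.3]
width: 0.493
gripper_force: 25.0
```

Request:
send_rows --motion "1 0.002 0.0001 0 0 0 0;1 0 0 0 0 0 0"

```text
clock: 6.7
position: [0.5456, 0.1136, 0.1355]
ee_rot: [-0.109, 3.14, 0.0]
force: [0.3, 0.1, -2.5]
width: 0.49
gripper_force: 25.0
```

Request:
send_rows --motion "1 0.002 0.0001 0 0 0 0;1 0 0 0 0 0 0"

```text
clock: 6.95
position: [0.5476, 0.1137, 0.1355]
ee_rot: [-0.109, 3.14, 0.0]
force: [-0.1, -0.1, -2.1]
width: 0.491
gripper_force: 25.0
```

Request:
send_rows --motion "1 0.002 0.0001 0 0 0 0;1 0 0 0 0 0 0"

```text
clock: 7.2
position: [0.5496, 0.1138, 0.1355]
ee_rot: [-0.109, 3.14, 0.0]
force: [0.6, 0.4, -1.7]
width: 0.493
gripper_force: 25.0
```

Request:
send_rows --motion "1 0.002 0.0001 0 0 0 0;1 0 0 0 0 0 0"

```text
clock: 7.45
position: [0.5516, 0.1139, 0.1355]
ee_rot: [-0.109, 3.139, 0.0]
force: [-0.3, -0.5, -2.9]
width: 0.491
gripper_force: 25.0
```

Request:
send_rows --motion "1 0.003 0.0002 0 0 0 0;1 0.003 0.0002 0 0 0 0;1 0 0 0 0 0 0"

```text
clock: 7.82
position: [0.5577, 0.1143, 0.1354]
ee_rot: [-0.109, 3.139, 0.0]
force: [-0.2, -0.0, -1.5]
width: 0.49
gripper_force: 25.0
```

Request:
send_rows --motion "1 0.003 0.0002 0 0 0 0;1 0.003 0.0002 0 0 0 0;1 0 0 0 0 0 0"

```text
clock: 8.2
position: [0.5637, 0.1147, 0.1355]
ee_rot: [-0.109, 3.139, 0.0]
force: [-0.0, -0.0, -2.9]
width: 0.49
gripper_force: 25.0
```

Request:
send_rows --motion "1 0.003 0.0002 0 0 0 0;1 0 0 0 0 0 0"

```text
clock: 8.45
position: [0.5666, 0.1149, 0.1355]
ee_rot: [-0.109, 3.139, 0.0]
force: [-0.2, 0.6, -2.3]
width: 0.491
gripper_force: 25.0
```

Request:
send_rows --motion "1 0.003 0.0002 0 0 0 0;1 0 0 0 0 0 0"

```text
clock: 8.7
position: [0.5696, 0.1151, 0.1355]
ee_rot: [-0.109, 3.139, 0.0]
force: [1.2, -0.5, -2.5]
width: 0.492
gripper_force: 25.0
```

Request:
send_rows --motion "1 0.002 0.0001 0 0 0 0;1 0 0 0 0 0 0"

```text
clock: 8.95
position: [0.5715, 0.1152, 0.1355]
ee_rot: [-0.109, 3.14, 0.0]
force: [0.3, -0.1, -2.3]
width: 0.488
gripper_force: 25.0
```

Request:
send_rows --motion "1 0.002 0.0001 0 0 0 0;1 0 0 0 0 0 0"

```text
clock: 9.2
position: [0.5735, 0.1153, 0.1355]
ee_rot: [-0.109, 3.139, 0.0]
force: [0.3, -0.8, -2.9]
width: 0.495
gripper_force: 25.0
```

Request:
send_rows --motion "1 0.001 0.0001 0 0 0 0;1 0 0 0 0 0 0"

```text
clock: 9.45
position: [0.5744, 0.1154, 0.1354]
ee_rot: [-0.109, 3.14, 0.0]
force: [-0.5, 1.3, -2.4]
width: 0.487
gripper_force: 25.0
```

Request:
send_rows --motion "1 0.001 0.0001 0 0 0 0;1 0 0 0 0 0 0"

```text
clock: 9.7
position: [0.5754, 0.1155, 0.1354]
ee_rot: [-0.109, 3.14, 0.0]
force: [0.0, 0.6, -2.9]
width: 0.492
gripper_force: 25.0
```

Request:
send_rows --motion "1 0.001 0.0001 0 0 0 0;1 0 0 0 0 0 0"

```text
clock: 9.95
position: [0.5765, 0.1156, 0.1355]
ee_rot: [-0.109, 3.14, 0.0]
force: [0.0, -0.7, -2.7]
width: 0.493
gripper_force: 25.0
```

Request:
send_rows --motion "1 0.001 0.0001 0 0 0 0;1 0 0 0 0 0 0"

```text
clock: 10.2
position: [0.5771, 0.1156, 0.1353]
ee_rot: [0.109, -3.139, 0.0]
force: [-1.9, -0.5, -1.1]
width: 0.486
gripper_force: 25.0
```

Request:
send_rows --motion "1 0.001 0.0001 0 0 0 0;1 0 0 0 0 0 0"

```text
clock: 10.45
position: [0.5773, 0.1156, 0.1352]
ee_rot: [0.109, -3.137, 0.0]
force: [-5.0, -1.9, 1.1]
width: 0.489
gripper_force: 25.0
```

Contact came at x = 0.577, which is the collar (expected 0.576), so this sleeve is worn and goes to the bowl.

Request:
send_rows --motion "1 -0.01 -0.0007 0 0 0 0;1 -0.02 -0.0014 0 0 0 0;1 -0.025 -0.0018 0 0 0 0;1 -0.025 -0.0018 0 0 0 0;1 -0.02 -0.0014 0 0 0 0"

```text
clock: 11.08
position: [0.4773, 0.1086, 0.1356]
ee_rot: [-0.109, 3.139, 0.001]
force: [-0.1, 0.1, -2.1]
width: 0.486
gripper_force: 25.0
```

Run:
```python
from h import *
T=np.load("top0.npz");P=cloud("top",T["d"])
m=(P[...,0]>.3)&(P[...,0]<.63)&(abs(P[...,1]+.41)<.16)&(P[...,2]>.088)&(P[...,2]<.112)
c=max(cv2.findContours(m.astype(np.uint8),cv2.RETR_EXTERNAL,cv2.CHAIN_APPROX_NONE)[0],key=len)[:,0].astype(float)
q=plane("top",c,.1)[:,:2]; A=np.c_[2*q,np.ones(len(q))]; s=np.linalg.lstsq(A,(q**2).sum(1),rcond=None)[0]
print("rim",s[:2],(s[2]+s[0]**2+s[1]**2)**.5)
f=P[(np.hypot(P[...,0]-s[0],P[...,1]-s[1])<.1)&(P[...,2]<.012)&(P[...,2]>-.01)];print("floor",f.mean(0),np.ptp(f,axis=0))
```

```text
rim [ 0.46347871 -0.40335447] 0.12213501825022781
floor [ 0.46371623 -0.40483028  0.00578122] [0.19025571 0.18816402 0.0164821 ]
```

Request:
send_rows --motion "1 -0.002 0 0.0375 0 0 0;1 -0.002 -0.02 0.0375 0 0 0;1 -0.002 -0.05 0 0 0 0;1 -0.002 -0.055 0 0 0 0;1 -0.002 -0.055 0 0 0 0"

```text
clock: 11.7
position: [0.4682, -0.0728, 0.2109]
ee_rot: [-0.11, 3.138, 0.0]
force: [0.2, 0.2, -2.1]
width: 0.485
gripper_force: 25.0
```

Request:
send_rows --motion "1 -0.002 -0.055 0 0 0 0;1 -0.002 -0.055 0 0 0 0;1 0 -0.055 0 0 0 0;1 0 -0.055 0 0 0 0;1 0 -0.055 0 0 0 0"

```text
clock: 12.32
position: [0.4643, -0.3479, 0.2107]
ee_rot: [-0.109, 3.138, -0.001]
force: [1.9, -0.4, -2.8]
width: 0.488
gripper_force: 25.0
```

Request:
send_rows --motion "1 0 -0.04 0 0 0 0;1 0 0 0 0 0 0;1 0 0 0 0 0 0"

```text
clock: 12.7
position: [0.4643, -0.3855, 0.2102]
ee_rot: [-0.109, 3.14, 0.001]
force: [0.2, -0.7, -3.2]
width: 0.492
gripper_force: 25.0
```

Request:
send_rows --motion "1 0 -0.0185 0 0 0 0;1 0 0 -0.03 0 0 0;1 0 0 -0.03 0 0 0;1 0 0 -0.03 0 0 0;1 0 0 0 0 0 0"

```text
clock: 13.32
position: [0.4636, -0.4038, 0.1186]
ee_rot: [0.11, -3.136, -0.004]
force: [-0.4, 1.2, -2.2]
width: 0.491
gripper_force: 25.0
```

Request:
send_rows --motion "1 0 0 -0.015 0 0 0;1 0 0 -0.015 0 0 0;1 0 0 -0.006 0 0 0;1 0 0 0 0 0 0"

```text
clock: 13.82
position: [0.4642, -0.4047, 0.084]
ee_rot: [0.109, -3.139, -0.001]
force: [-0.7, 0.3, -1.7]
width: 0.489
gripper_force: 25.0
```

Request:
send_rows --motion "1 0 0 -0.005 0 0 0;1 0 0 0 0 0 0;0.6 0 0 0 0 0 0;0.3 0 0 0 0 0 0;0.3 0 0 0 0 0 0"

```text
clock: 14.45
position: [0.4646, -0.405, 0.0798]
ee_rot: [-0.109, 3.139, -0.001]
force: [0.5, 0.7, -0.4]
width: 0.656
gripper_force: 0.0
```

Request:
send_rows --motion "0.1 0 0 0 0 0 0;0.1 0 0 0 0 0 0;0.1 0 0 0 0 0 0"

```text
clock: 14.82
position: [0.4644, -0.4049, 0.0795]
ee_rot: [-0.109, 3.14, -0.0]
force: [0.3, 0.3, 0.1]
width: 0.897
gripper_force: 0.0
```

Request:
send_rows --motion "0.1 0 0 0.03 0 0 0;0 0 0 0.045 0 0 0;0 0 0 0.055 0 0 0;0 0 0 0 0 0 0"

```text
clock: 15.32
position: [0.466, -0.4066, 0.214]
ee_rot: [-0.109, 3.133, -0.008]
force: [-0.1, -0.2, -0.8]
width: 1.002
gripper_force: 0.0
```

Run:
```python
from h import *
T,dt=snap("top");P=cloud("top",dt);h=cv2.cvtColor(T,cv2.COLOR_BGR2HSV)
S,ds=snap("scene")
a=cv2.resize(T[170:290,300:440],(420,360),interpolation=cv2.INTER_CUBIC);b=cv2.resize(S[210:310,280:400],(380,360),interpolation=cv2.INTER_CUBIC)
cv2.imwrite("pics/b1.png",np.hstack([a,b]))
m=(P[...,0]>.42)&(P[...,0]<.53)&(abs(P[...,1]+.146)<.045)&(P[...,2]>.02)&(P[...,2]<.06)
p=P[m]; print("sleeve b",len(p),cv2.minAreaRect((p[:,:2]*1000).astype(np.float32)))
print(arm.observe()["position"],arm.observe()["clock"])
```

```text
sleeve b 329 ((473.64886474609375, -146.45492553710938), (70.15848541259766, 45.65904998779297), 2.812922954559326)
[ 0.46452314 -0.40476131  0.20983648] 15.425
```

View pics/b1.png

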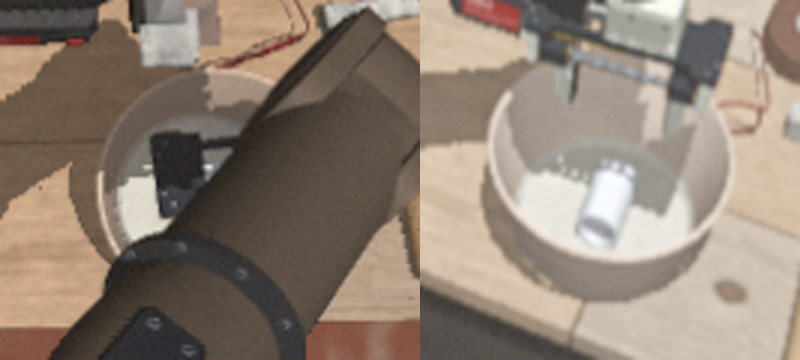

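The scene crop shows the sleeve lying on the bowl floor at (607,210), with the bowl upright. Now for the second sleeve.

Request:
send_rows --motion "0 0.002 0.05 0 0 0 -0.5;0 0.002 0.052 0 0 0 -0.5;0 0.002 0.052 0 0 0 -0.5;0 0.002 0.052 0 0 0 0;0 0.001 0.0525 0 0 0 0"

```text
clock: 16.05
position: [0.4725, -0.1443, 0.2081]
ee_rot: [0.068, -3.138, -0.001]
force: [0.5, -0.4, 0.5]
width: 1.003
gripper_force: 0.0
```

Request:
send_rows --motion "0 0 0 0 0 0 0;0 0 0 0 0 0 0"

```text
clock: 16.3
position: [0.4729, -0.1466, 0.2086]
ee_rot: [0.069, -3.139, 0.0]
force: [-0.1, -1.2, 0.1]
width: 1.002
gripper_force: 0.0
```

Request:
send_rows --motion "0 0 0 -0.04 0 0 0;0 0 0 -0.04 0 0 0;0 0 0 -0.03 0 0 0;0 0 0 0 0 0 0;0 0 0 0 0 0 0"

```text
clock: 16.92
position: [0.4735, -0.1476, 0.1001]
ee_rot: [-0.065, 3.141, -0.001]
force: [0.0, -0.3, -0.3]
width: 0.998
gripper_force: 0.0
```

Request:
send_rows --motion "0 0 0 -0.014 0 0 0;0 0 0 -0.0135 0 0 0;0 0 0 0 0 0 0;1 0 0 0 0 0 0;1 0 0 0 0 0 0"

```text
clock: 17.55
position: [0.4736, -0.1464, 0.0722]
ee_rot: [-0.068, 3.14, -0.0]
force: [0.8, 0.0, 0.1]
width: 0.833
gripper_force: 0.0
```

Request:
send_rows --motion "1 0 0 0 0 0 0;1 0 0 0 0 0 0;1 0 0 0 0 0 0;1 0 0 0 0 0 0"

```text
clock: 18.05
position: [0.4734, -0.1462, 0.072]
ee_rot: [-0.068, 3.141, 0.0]
force: [0.3, 0.8, 1.6]
width: 0.491
gripper_force: 25.0
```

Request:
send_rows --motion "1 0 0 0.032 0 0 0;1 0 0.01 0.032 0 0 0;1 0.002 0.04 0 0 0 0.5;1 0.002 0.05 0 0 0 0.5;1 0.002 0.05 0 0 0 0.5"

```text
clock: 18.68
position: [0.4792, 0.0049, 0.136]
ee_rot: [-0.108, 3.14, 0.0]
force: [1.4, -0.0, -2.7]
width: 0.492
gripper_force: 25.0
```

Request:
send_rows --motion "1 0.001 0.05 0 0 0 0;1 0.001 0.04 0 0 0 0;1 0 0.0148 0 0 0 0;1 0 0 0 0 0 0;1 0 0 0 0 0 0"

```text
clock: 19.3
position: [0.4813, 0.1067, 0.1359]
ee_rot: [0.106, -3.139, 0.001]
force: [0.5, 0.2, -2.5]
width: 0.487
gripper_force: 25.0
```

Request:
send_rows --motion "1 0 0.0022 0 0 0 0;1 0.01 0.0007 0 0 0 0;1 0.01 0.0007 0 0 0 0;1 0.01 0.0007 0 0 0 0;1 0 0 0 0 0 0"

```text
clock: 19.92
position: [0.5125, 0.1127, 0.1359]
ee_rot: [-0.109, 3.139, -0.0]
force: [-0.2, 0.5, -1.5]
width: 0.488
gripper_force: 25.0
```

Request:
send_rows --motion "1 0.006 0.0002 0 0 0 0;1 0.006 0.0002 0 0 0 0;1 0.005 0.0003 0 0 0 0;1 0 0 0 0 0 0"

```text
clock: 20.42
position: [0.5288, 0.1135, 0.1359]
ee_rot: [-0.109, 3.139, -0.0]
force: [0.7, -1.0, -2.0]
width: 0.484
gripper_force: 25.0
```

Request:
send_rows --motion "1 0.003 0.0002 0 0 0 0;1 0.003 0.0002 0 0 0 0;1 0 0 0 0 0 0"

```text
clock: 20.8
position: [0.5346, 0.1139, 0.136]
ee_rot: [-0.109, 3.139, 0.0]
force: [-0.2, -0.7, -2.3]
width: 0.491
gripper_force: 25.0
```

Request:
send_rows --motion "1 0 -0.0012 0 0 0 0;1 0.003 0.0002 0 0 0 0;1 0 0 0 0 0 0;1 0.003 0.0002 0 0 0 0;1 0 0 0 0 0 0"

```text
clock: 21.42
position: [0.5406, 0.1131, 0.136]
ee_rot: [-0.109, 3.139, 0.0]
force: [0.0, -0.1, -2.9]
width: 0.489
gripper_force: 25.0
```

Request:
send_rows --motion "1 0.002 0.0001 0 0 0 0;1 0 0 0 0 0 0"

```text
clock: 21.68
position: [0.5425, 0.1132, 0.1359]
ee_rot: [-0.109, 3.14, 0.0]
force: [0.4, -0.7, -2.4]
width: 0.487
gripper_force: 25.0
```

Request:
send_rows --motion "1 0.0015 0.0001 0 0 0 0;1 0 0 0 0 0 0"

```text
clock: 21.92
position: [0.544, 0.1133, 0.1359]
ee_rot: [-0.109, 3.14, 0.0]
force: [0.2, 0.1, -1.3]
width: 0.492
gripper_force: 25.0
```

Request:
send_rows --motion "1 0.001 0.0001 0 0 0 0;1 0 0 0 0 0 0"

```text
clock: 22.18
position: [0.545, 0.1134, 0.136]
ee_rot: [-0.109, 3.14, 0.0]
force: [0.9, 0.3, -2.1]
width: 0.486
gripper_force: 25.0
```

Request:
send_rows --motion "1 0.001 0.0001 0 0 0 0;1 0 0 0 0 0 0"

```text
clock: 22.42
position: [0.546, 0.1135, 0.136]
ee_rot: [-0.109, 3.14, 0.0]
force: [0.2, -1.0, -2.2]
width: 0.492
gripper_force: 25.0
```

Request:
send_rows --motion "1 0.001 0.0001 0 0 0 0;1 0 0 0 0 0 0"

```text
clock: 22.68
position: [0.5466, 0.1136, 0.1358]
ee_rot: [0.109, -3.139, -0.0]
force: [-2.3, -0.5, -1.0]
width: 0.486
gripper_force: 25.0
```

Request:
send_rows --motion "1 0.001 0.0001 0 0 0 0;1 0 0 0 0 0 0"

```text
clock: 22.92
position: [0.5469, 0.1137, 0.1357]
ee_rot: [0.109, -3.137, 0.0]
force: [-5.0, 0.3, 0.2]
width: 0.488
gripper_force: 25.0
```

Request:
send_rows --motion "1 0.001 0.0001 0 0 0 0;1 0 0 0 0 0 0"

```text
clock: 23.18
position: [0.5471, 0.1137, 0.1355]
ee_rot: [0.11, -3.136, 0.0]
force: [-7.8, -0.4, 2.0]
width: 0.486
gripper_force: 25.0
```

Resistance built up at x = 0.547, which is the step (expected 0.547), so this sleeve is good and goes to the tray.

Request:
send_rows --motion "1 -0.01 -0.0007 0 0 0 0;1 -0.02 -0.0014 0 0 0 0;1 -0.025 -0.0018 0 0 0 0;1 -0.02 -0.0014 0 0 0 0;1 0 0 0.02 0 0 0"

```text
clock: 23.8
position: [0.4715, 0.1081, 0.1553]
ee_rot: [0.109, -3.137, 0.001]
force: [0.7, 0.4, -2.4]
width: 0.489
gripper_force: 25.0
```

Request:
send_rows --motion "1 -0.004 0.04 0 0 0 0;1 -0.004 0.055 0 0 0 0;1 -0.004 0.055 0 0 0 0;1 -0.004 0.055 0 0 0 0;1 -0.002 0.05 0 0 0 0"

```text
clock: 24.42
position: [0.4556, 0.3658, 0.1562]
ee_rot: [-0.11, 3.138, 0.002]
force: [0.8, -0.6, -1.4]
width: 0.491
gripper_force: 25.0
```

Request:
send_rows --motion "1 0 0.02 0 0 0 0;1 0 0 0 0 0 0;1 0 0 0 0 0 0"

```text
clock: 24.8
position: [0.4564, 0.3815, 0.1559]
ee_rot: [-0.106, 3.14, -0.002]
force: [0.1, -0.1, -2.9]
width: 0.488
gripper_force: 25.0
```

Request:
send_rows --motion "1 -0.002 0.013 0 0 0 0;1 0 0 -0.025 0 0 0;1 0 0 -0.025 0 0 0;1 0 0 -0.018 0 0 0;1 0 0 0 0 0 0"

```text
clock: 25.42
position: [0.4534, 0.3959, 0.0868]
ee_rot: [0.108, -3.138, 0.003]
force: [0.6, -0.6, -1.5]
width: 0.493
gripper_force: 25.0
```

Request:
send_rows --motion "1 0 0 -0.005 0 0 0;1 0 0 0 0 0 0;0.6 0 0 0 0 0 0;0.3 0 0 0 0 0 0;0.3 0 0 0 0 0 0"

```text
clock: 26.05
position: [0.4541, 0.3967, 0.0833]
ee_rot: [-0.109, 3.139, 0.001]
force: [-0.2, 0.1, 0.4]
width: 0.656
gripper_force: 0.0
```

Request:
send_rows --motion "0.1 0 0 0 0 0 0;0.1 0 0 0 0 0 0;0.1 0 0 0.04 0 0 0;0.1 0 0 0.06 0 0 0;0.1 0 0 0.06 0 0 0"

```text
clock: 26.68
position: [0.4536, 0.3962, 0.2445]
ee_rot: [0.109, -3.139, 0.001]
force: [0.3, 1.1, 0.2]
width: 0.9
gripper_force: 0.0
```

Request:
send_rows --motion "0 -0.06 0.03 0.03 0 0 0;0 -0.06 0.03 0 0 0 0;0 0 0 0 0 0 0;0 0 0 0 0 0 0"

```text
clock: 27.18
position: [0.3471, 0.4498, 0.2685]
ee_rot: [-0.11, 3.139, -0.0]
force: [0.1, -0.4, 0.8]
width: 1.0
gripper_force: 0.0
```

Run:
```python
from h import *
T,dt=snap("top");S,ds=snap("scene")
cv2.imwrite("pics/c1.png",np.hstack([cv2.resize(T[150:290,60:440],(800,295))]))
P=cloud("top",dt)
for n,(x,y,r,z0,z1) in dict(tray=(.454,.394,.07,.03,.06),bowl=(.464,-.404,.07,.03,.06)).items():
    p=P[(np.hypot(P[...,0]-x,P[...,1]-y)<r)&(P[...,2]>z0)&(P[...,2]<z1)&(dt>0)]
    if len(p):print(n,len(p),p.mean(0).round(3),p[:,2].max().round(3),cv2.minAreaRect((p[:,:2]*1000).astype(np.float32)))
s=arm.observe();print(s["position"],s["clock"],s["width"])
```

```text
tray 330 [0.455 0.391 0.046] 0.057 ((453.9187927246094, 394.32470703125), (70.58280944824219, 47.27011489868164), 1.4822090864181519)
bowl 325 [ 0.463 -0.404  0.044] 0.054 ((462.7931213378906, -405.6000061035156), (70.65884399414062, 45.261470794677734), 1.6632401943206787)
[0.34827421 0.44900099 0.26832232] 27.275 0.99826807777303
```

View pics/c1.png

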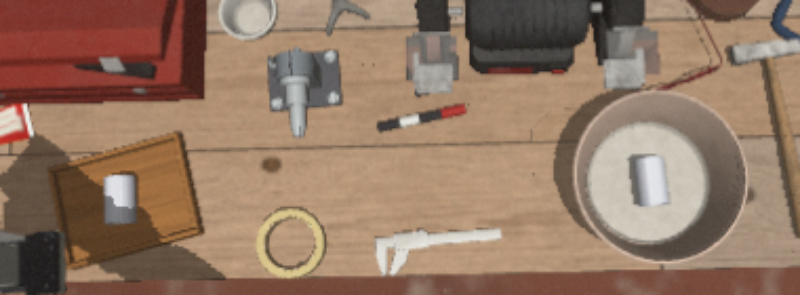

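The view shows one sleeve in the middle of the tray at (120,198) and the other in the middle of the bowl at (650,180). The bystanders haven't moved and the robot is clear.

```bash
python3 -c "from cell import arm; print(arm.sign_off())"
```

```text
the job is handed in; nothing more can be done
None
```

I gauged both sleeves and handed the job in: the one stopped by the step (good) is in the tray, the one that reached the collar (worn) is in the bowl, and the bystanders were left where they were; no verdict came back.

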